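# Dry-stack a segmented bowl and its lid on their faceplates

## Task

Dry-stack the parts of this segmented bowl and its lid, ready for glue-up. On the larger faceplate put the dark base disc, then the chequered feature ring, then the plain reddish rim ring, so that the feature ring lies between base and rim; on the smaller faceplate put the two-tone lid disc, with the knob upright on the middle of it. Every piece lies flat and well centred on the one below (for the base and the lid disc, on the plywood block), and the glue bottle, the wax tin and the calipers stay as they are.

Things in the scene. Friction and masses are not known exactly. Their poses are not given: they have to be found in the camera images.
- bowl_faceplate: the larger faceplate, fixed to the bench: round plywood foot (116 mm across, 18 mm high), black hub, steel flange 104 mm across with its top at 48 mm, and on it a round plywood waste block 76 mm across whose flat top, 68 mm above the bench, bears a pencilled circle of 62 mm. Origin: centre of the foot's underside, on the bench; z up along the common axis
- lid_faceplate: the smaller faceplate, fixed to the bench: round plywood foot (116 mm across, 18 mm high), black hub, steel flange 76 mm across with its top at 44 mm, and a round plywood waste block 56 mm across whose flat top is 60 mm above the bench. Origin: centre of the foot's underside; z up along the common axis
- base_disc: solid dark walnut disc, 62 mm across, 24 mm high, 65 g, lying flat. Origin: centre of its underside; z up
- feature_ring: chequered segmented ring, twelve flat-sided segments of dark walnut and pale maple in turn: 90 mm across the outer flats, hole 48 mm across the flats, so its wall is 21 mm thick; 22 mm high, 70 g, lying flat. Can be pinched by its wall, one finger in the hole. Origin: centre of the hole, level with the underside; z up; segment middles lie at 0, 30, 60 ... degrees from its x axis
- rim_ring: plain reddish cherry ring of twelve flat-sided segments: 108 mm across the outer flats, hole 68 mm across the flats, so its wall is 20 mm thick; 22 mm high, 85 g, lying flat. Can be pinched by its wall, one finger in the hole. Origin: centre of the hole, level with the underside; z up; segment middles lie at 0, 30, 60 ... degrees from its x axis
- lid_disc: solid twelve-sided disc of alternating reddish and pale wedges, 64 mm across, 22 mm high, 55 g, lying flat. Origin: centre of its underside; z up
- knob: turned dark walnut knob standing on its foot: foot 28 mm across, waist 18 mm, then a head 30 mm across with straight sides from 22 to 35 mm above the underside; 42 mm high, 25 g. Origin: centre of its underside; z up
- glue_bottle: bystander: yellow glue bottle with orange nozzle cap, 54 mm across, 160 mm high, standing. Origin: centre of its underside
- wax_tin: bystander: flat round wax tin with green lid, 66 mm across, 26 mm high. Origin: centre of its underside
- calipers: bystander: steel outside calipers lying flat, 110 mm long, 80 mm wide, about 10 mm high. Origin: middle of their outline, on the bench

How it is judged:
By the outcome, as a careful person would: the job done as asked, in the order asked, and still so for the second after the job is handed in, with the robot touching nothing.
It also fails if it takes over 123 s, if anything falls off the work surface, if the arm or the gripper's body presses on something with over 40 N, if the wrist force passes 120 N, or if a joint passes its speed limit or range.

## Robot

A 6-joint arm with a two-finger parallel gripper is mounted at the origin on the work surface. World frame = base frame: x ahead of the robot, y to its left, z up, the work surface at z = 0. Lengths are in mm, angles in rad, forces in N, time in s.
With the tool pointing down it reaches from about 350 to 875 mm from the base axis. Payload 4.2 kg.
Tool frame: the origin (TCP) lies midway between the tips of the shut fingers; the grasp point (between the pads) lies 19 mm behind it; y points along the fingers, x is the direction in which the jaws open and shut, and the axes are right-handed (so a half turn about y gives the same grasp; the last joint's range is limited). The gripper opens to 85 mm and grips with 20 to 120 N. Pads are 22 mm wide; open, the fingers measure 114 mm over their backs; the gripper's body (76 mm by 85 mm) begins 54 mm behind the grasp point. The pads swing forward as they close: fully open they stand 13 mm farther back than shut.
Start: joints at [1.556, 0.385, 0.008, 0, -1.194, -0.259], TCP at [168.963, 601.707, 231.312] pointing down, gripper open.
Joint ranges: [-3.14, 3.14], [-1.21, 2.06], [-1.07, 1.41], [-3.16, 2.05], [-2.99, -0.16], [-3.1, 3.1]. Speed limits (rad/s): [2.79, 2.79, 3.14, 3.14, 3.14, 3.14].

## Interface

Orientations are given as a unit quaternion [x, y, z, w].
In Python, from bench import read_state, get_image, job_done gives the robot as it stands.
- The arm moves only by the tool play_rows, never from a script. Its argument "series" is a list of rows, each a list of 7 numbers: the shift along the tool's x, y, z in m, then the turn, a rotation vector about the tool's x, y, z in rad, then the finger opening in m, from 0 to 0.0854. In form: [[x, y, z, wx, wy, wz, claw], ...]. A call has 1 to 10 rows; each row shifts and turns the pose as measured when the row begins, along the tool's axes as they then stand; what a row does not reach is not made up. A row lasts 1/10 s, in which the tool goes at most 50 mm and 8.59 degrees, less where a joint would pass 70% of its speed; a pose out of reach is approached as far as the arm can. A call with a gripper value outside its range is refused whole. The fingers move at their own pace and stop on an object; the grip force is fixed at half the most. Time passes only in rows, so rows that do not move let the fingers close. It gives the time, the measured TCP pose, the force and the opening at its end, in the units of the state.
- read_state(): the state, without advancing time (a new reading comes with each control period).
- get_image(name): name is "side" or "top"; returns a dict with "color" (400x640x3 uint8, red, green, blue), "intrinsics" (3x3 intrinsics, pixels), "D" ([k1, k2, p1, p2, k3] as OpenCV has them; the pictures are not rectified), "origin" and "orientation" of the camera in the world. Camera axes: x right, y down, z forward; pixel columns grow to the right and rows downward; lengths in mm; the calibration is good to about 2 mm. A picture is of the moment at which its call begins. There is no depth.
- job_done(): hands the job in, once; it reports no verdict.
The state is a dict: "clock": time; "joints": joint angles; "joint_vel": joint speeds; "joint_efforts": joint torques, N m; "position": TCP position; "ee_rot": TCP orientation; "contact_force": force on the tool from outside, world axes, zero at the start; "wrist_torque": the same for the moment, N m; "gripper_width": finger opening in mm.
Only numpy, scipy, OpenCV 4.12 (cv2) and the standard library are available. Lean on these libraries where they do the work, as an engineer would, in place of code of your own. Each camera call takes 0.05 s, during which the arm holds its last target. There are 200 camera calls.

## Working session

There is one attempt and no reset: what is moved stays moved. The work goes in short steps, Python scripts to look and compute and a tool call to move; the robot and the scene stay as the last step left them, time stands still between calls to the robot, and variables do not carry over. Pictures are saved under pics/ and viewed, about 12 in all and at most 16, crops included, and the job is handed in when it is done.

Besides the shell and the picture viewer there is one more tool, called after "Call:" by a JSON object that holds its "fn" and its "kwargs". play_rows: Moves the arm, as the interface text tells. Its arguments: {"type":"object","properties":{"series":{"type":"array","items":{"type":"array","items":{"type":"number"}}}},"required":["series"]}

```bash
ls; mkdir -p pics; python3 - <<'E'
from bench import *
import cv2
s=read_state(); print(s)
for n in("top","side"):
    im=get_image(n); cv2.imwrite(f"pics/{n}0.png",im["color"][:,:,::-1])
    print(n,im["intrinsics"],im["D"],im["origin"],im["orientation"])
E
```

```text
pics
{'clock': 0.0, 'joints': array([ 1.55560120e+00,  3.85550117e-01,  6.59789091e-03, -4.79481429e-04,
       -1.19396818e+00, -2.58599430e-01]), 'joint_vel': array([-0.00159749,  0.00023578,  0.00053876,  0.00156036, -0.00030841,
       -0.00114759]), 'joint_efforts': array([ 5.12920142e-04, -3.92282689e+01,  1.88399023e+01,  4.18625414e+00,
       -4.63713121e-03, -4.11778291e-07]), 'position': array([168.82108306, 601.15936376, 230.21741821]), 'ee_rot': array([ 0.42762369, -0.56310008,  0.56408908, -0.42645021]), 'contact_force': array([-0.40938217,  0.47459226, -0.03636712]), 'wrist_torque': array([ 0.05365159,  0.08036473, -0.06994351]), 'gripper_width': 85.49251951686796}
top [[514.12289668   0.         313.25410399]
 [  0.         514.12289668 201.22210096]
 [  0.           0.           1.        ]] [0.02953535 0.         0.         0.         0.        ] [ 385.98452156   21.03280013 1269.74800618] [ 0.71226637 -0.70046866  0.03886758 -0.02257378]
side [[385.66824294   0.         317.10433578]
 [  0.         385.66824294 192.67968924]
 [  0.           0.           1.        ]] [0.00382453 0.         0.         0.         0.        ] [ 459.11223283 -611.46887402  717.89585355] [ 0.93271858 -0.01642858  0.01673802 -0.35984163]
```

View pics/top0.png

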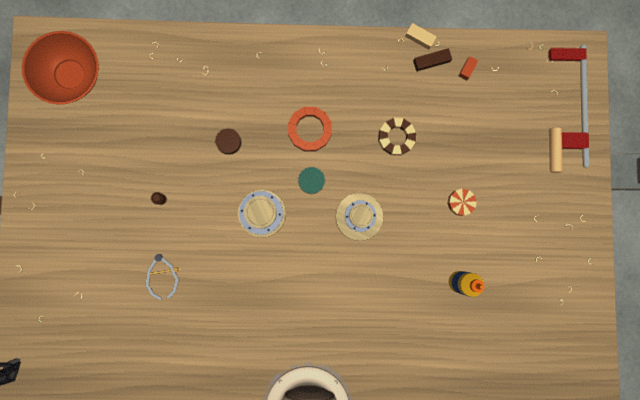

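View pics/side0.png

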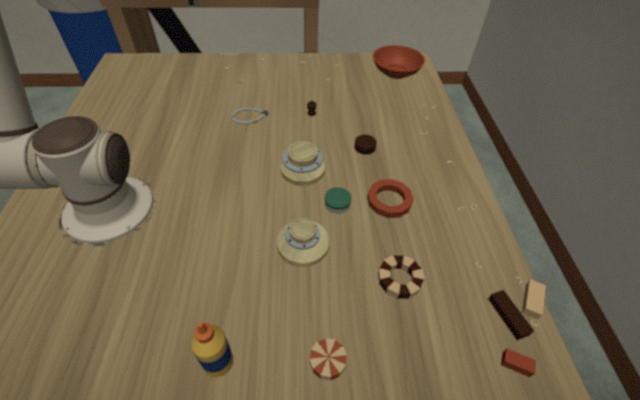

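```bash
cat > h.py <<'E'
import numpy as np, cv2
from bench import *
from scipy.spatial.transform import Rotation as Ro
def cast(im,px,z):
    p=cv2.undistortPoints(np.array(px,float).reshape(-1,1,2),im["intrinsics"],np.array(im["D"])).reshape(-1,2)
    d=Ro.from_quat(im["orientation"]).apply(np.c_[p,np.ones(len(p))]); o=np.array(im["origin"])
    return (o+d*((z-o[2])/d[:,2])[:,None])
def proj(im,P):
    R=Ro.from_quat(im["orientation"]).as_matrix().T; t=-R@np.array(im["origin"])
    return cv2.projectPoints(np.array(P,float).reshape(-1,1,3),cv2.Rodrigues(R)[0],t,im["intrinsics"],np.array(im["D"]))[0].reshape(-1,2)
def masks(im):
    hsv=cv2.cvtColor(im["color"],cv2.COLOR_RGB2HSV).astype(int); H,S,V=hsv[...,0],hsv[...,1],hsv[...,2]
    return dict(dark=V<85, red=((H<9)|(H>172))&(S>140)&(V>110), green=(H>60)&(H<100)&(S>90))
def blob(m,c,r):
    k=np.zeros(m.shape,np.uint8); cv2.circle(k,tuple(c),r,1,-1)
    ys,xs=np.nonzero(m&(k>0)); h=cv2.convexHull(np.c_[xs,ys].astype(np.int32))
    M=cv2.moments(h); return np.array([M["m10"]/M["m00"],M["m01"]/M["m00"]]),h.reshape(-1,2)
E
python3 - <<'E'
from h import *
s=read_state(); print(Ro.from_quat(s["ee_rot"]).as_matrix().round(3))
T=get_image("top");S=get_image("side")
mt,ms=masks(T),masks(S)
L=[("base","dark",(228,141),(366,144),20,18,12),("rim","red",(310,129),(390,198),30,32,11),("feat","dark",(397,136),(401,277),26,30,11),
("lid","red",(462,202),(328,358),20,26,11),("knob","dark",(159,198),(312,108),14,12,21),("tin","green",(312,180),(338,198),20,18,13)]
for n,k,a,b,ra,rb,z in L:
    c,h=blob(mt[k],a,ra); e,g=blob(ms[k],b,rb)
    print(n,c.round(1),cast(T,[c],z)[0].round(1),"span",np.ptp(cast(T,h,z),axis=0)[:2].round(0),"side",e.round(1),cast(S,[e],z)[0].round(1),np.ptp(cast(S,g,z),axis=0)[:2].round(0))
t=[(238-22,120-0)]
def crop(im,x,y,w,h,f): return cv2.resize(im["color"][y:y+h,x:x+w,::-1],None,fx=f,fy=f,interpolation=cv2.INTER_CUBIC)
a=np.vstack([crop(T,230,180,160,66,5),crop(T,280,100,160,54,5)])
cv2.imwrite("pics/c1.png",a[:600])
E
```

```text
[[-0.271 -0.     0.963]
 [-0.963 -0.002 -0.271]
 [ 0.002 -1.     0.   ]]
base [228.  141.7] [639.7 205.6  12. ] span [60. 59.] side [365.1 144.3] [642.2 207.   12. ] [61. 81.]
rim [309.4 128.2] [677.9   5.3  11. ] span [107. 107.] side [390.2 195.7] [680.2  14.1  11. ] [105. 104.]
feat [396.2 136.6] [ 661.2 -211.3   11. ] span [84. 90.] side [399.9 276.8] [ 662. -211.   11.] [91. 99.]
lid [462.3 201.6] [ 501.5 -375.1   11. ] span [62. 62.] side [327.9 357.8] [ 502.5 -368.7   11. ] [61. 61.]
knob [158.2 198.1] [496.  367.9  21. ] span [24. 34.] side [311.2 108.1] [496.4 367.5  21. ] [25. 72.]
tin [311.  179.9] [548.4  -0.6  13. ] span [60. 59.] side [337.5 198.2] [549.1   7.7  13. ] [58. 62.]
```

View pics/c1.png

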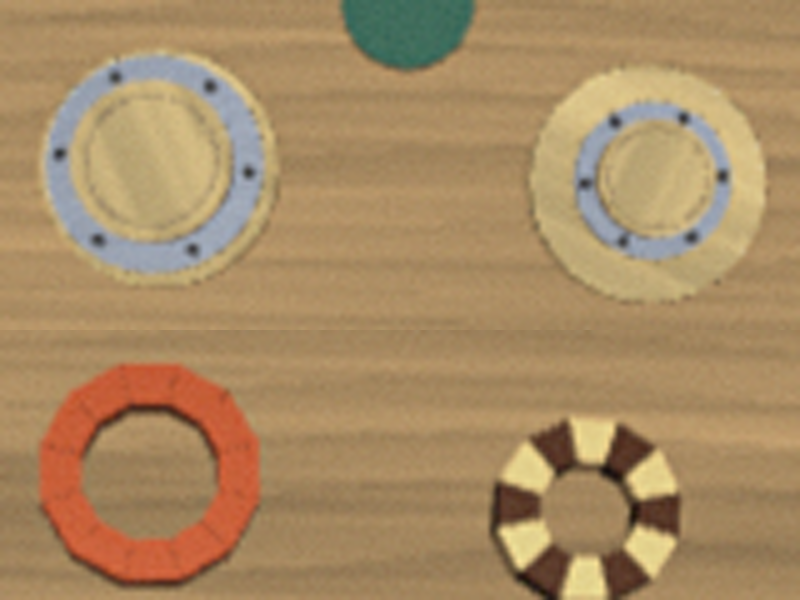

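```bash
python3 - <<'E'
from h import *
for n,cs in (("top",[(261,213),(360,216)]),("side",[(302,158),(303,235)])):
    I=get_image(n); hsv=cv2.cvtColor(I["color"],cv2.COLOR_RGB2HSV).astype(int)
    m=(hsv[...,0]>95)&(hsv[...,0]<135)&(hsv[...,1]>15)
    for c,z,r in zip(cs,(48,44),(28,28)):
        p,h=blob(m,c,r); w=cast(I,h,z)[:,:2]; (x,y),R=cv2.minEnclosingCircle(w.astype(np.float32))
        print(n,p.round(1),cast(I,[p],z)[0].round(1),"encl",round(x,1),round(y,1),round(2*R,1),np.ptp(w,axis=0).round(0))
    # bright-top masks
    H,S,V=[hsv[...,i] for i in range(3)]
    for nm,c,r in (("rim",(310,129) if n=="top" else (390,198),32),("lid",(462,202) if n=="top" else (328,358),26),("feat",(397,136) if n=="top" else (401,277),32)):
        red=((H<12)|(H>172))&(S>140)&(V>(170 if n=="top" else 120))
        if nm=="feat": red=((S<125)&(V>195))
        p,h=blob(red,c,r); w=cast(I,h,22)[:,:2]; (x,y),R=cv2.minEnclosingCircle(w.astype(np.float32))
        print(n,nm,cast(I,[p],22)[0].round(1),"encl",round(x,1),round(y,1),round(2*R,1),np.ptp(w,axis=0).round(0))
    f=cast(I,[(398,106) ,(396,166)],22) if n=="top" else None
    if n=="top":
        p=I["color"]; 
        c0=np.array([661,-211]); # angular profile of feature ring
        prof=[]
        for a in range(0,360,2):
            P=[[661-1+33*np.cos(np.radians(a)),-210+33*np.sin(np.radians(a)),22]]
            u=proj(I,P)[0].round().astype(int); prof.append(V[u[1],u[0]])
        F=np.fft.fft(prof)[6]; print("pale mid angle mod60",(np.degrees(-np.angle(F))/6)%60, abs(F))
        print("rim flat check top pixels",cast(I,[(310,107)],22).round(0))
E
```

```text
top [260.4 212.3] [464.1 118.8  48. ] encl 464.1 118.8 100.8 [98. 98.]
top [360.  215.6] [ 460.6 -118.9   44. ] encl 460.4 -119.4 73.4 [70. 72.]
top rim [676.5   5.1  22. ] encl 676.7 5.0 110.1 [106. 106.]
top lid [ 500.4 -373.2   22. ] encl 500.2 -373.4 65.0 [64. 61.]
top feat [ 662.4 -211.7   22. ] encl 662.8 -212.2 92.7 [91. 84.]
pale mid angle mod60 57.51171837315056 7261.700414477925
rim flat check top pixels [[729.   5.  22.]]Traceback (most recent call last):
  File "<stdin>", line 6, in <module>
  File "h.py", line 17, in blob
    M=cv2.moments(h); return np.array([M["m10"]/M["m00"],M["m01"]/M["m00"]]),h.reshape(-1,2)
                                       ~~~~~~~~^~~~~~~~~
ZeroDivisionError: float division by zero
```

Call:
{"fn": "play_rows", "kwargs": {"series": [[0,0.02,0,0,-0.137,0,0.085],[0,0.02,0,0,-0.137,0,0.085],[0.03,0,0.036,0,0,0,0.085],[0.03,0,0.036,0,0,0,0.085],[0.03,0,0.036,0,0,0,0.085],[0.03,0,0.036,0,0,0,0.085],[0.03,0,0.036,0,0,0,0.085],[0.03,0,0.036,0,0,0,0.085],[0.03,0,0.036,0,0,0,0.085],[0.03,0,0.036,0,0,0,0.085]]}}

```text
clock: 1.3
position: [465.9, 362.3, 188.5]
ee_rot: [-0.506, 0.494, -0.493, 0.507]
contact_force: [0.1, 1.0, 0.6]
gripper_width: 85.1
```

Call:
{"fn": "play_rows", "kwargs": {"series": [[0.026,0.01,0.029,0,0.013,0,0.085],[0.026,0.01,0.029,0,0.013,0,0.085],[0.026,0.01,0.029,0,0,0,0.085],[0.026,0.02,0.029,0,0,0,0.085],[0.026,0.02,0.029,0,0,0,0.085],[0.026,0.02,0.029,0,0,0,0.085],[0,0,0,0,0,0,0.085]]}}

```text
clock: 2.0
position: [651.7, 196.6, 95.6]
ee_rot: [-0.496, 0.503, -0.502, 0.5]
contact_force: [-0.9, -0.8, -1.1]
gripper_width: 85.5
```

```bash
cat > st.py <<'E'
from h import *
import sys
s=read_state(); R=Ro.from_quat(s["ee_rot"]).as_matrix()
print("t",round(s["clock"],1),"pos",s["position"].round(1),"yaw+90 deg",round(np.degrees(np.arctan2(R[1,0],R[0,0]))+90,2),"down",R[:,1].round(3),"F",s["contact_force"].round(1),"w",round(s["gripper_width"],1),"j6",s["joints"][5].round(2))
if len(sys.argv)>3:
    d=R.T@(np.array(sys.argv[1:4],float)-s["position"]); print("tool shift mm to target",d.round(1))
E
python3 st.py 640 206 0
```

```text
t 2.0 pos [651.7 196.6  95.6] yaw+90 deg -0.49 down [ 0.003  0.005 -1.   ] F [-0.9 -0.8 -1.1] w 85.5 j6 1.03
tool shift mm to target [ -8.9  95.6 -12. ]
```

Call:
{"fn": "play_rows", "kwargs": {"series": [[-0.009,0,-0.012,0,-0.008,0,0.085],[0,0.03,0,0,0,0,0.085],[0,0.025,0,0,0,0,0.085],[0,0,0,0,0,0,0.085],[0,0,0,0,0,0,0.085]]}}

```text
clock: 2.5
position: [637.8, 209.9, 42.2]
ee_rot: [-0.497, 0.499, -0.499, 0.504]
contact_force: [0.4, 0.3, 1.5]
gripper_width: 85.2
```

```bash
python3 st.py 640 206 0; python3 st.py 640 206 0; python3 - <<'E'
from h import *
import cv2
out=[]
for n,(x,y,w,h) in (("top",(178,96,100,90)),("side",(316,80,100,90))):
    I=get_image(n); out.append(cv2.resize(I["color"][y:y+h,x:x+w,::-1],None,fx=4,fy=4,interpolation=cv2.INTER_CUBIC))
cv2.imwrite("pics/g1.png",np.hstack(out))
E
```

```text
t 2.5 pos [637.8 209.9  42.2] yaw+90 deg 0.14 down [ 0.006  0.006 -1.   ] F [0.4 0.3 1.5] w 85.2 j6 1.02
tool shift mm to target [ 4.2 42.2  1.9]
t 2.5 pos [637.8 209.9  42.2] yaw+90 deg 0.14 down [ 0.006  0.006 -1.   ] F [0.4 0.3 1.5] w 85.2 j6 1.02
tool shift mm to target [ 4.2 42.2  1.9]
```

View pics/g1.png

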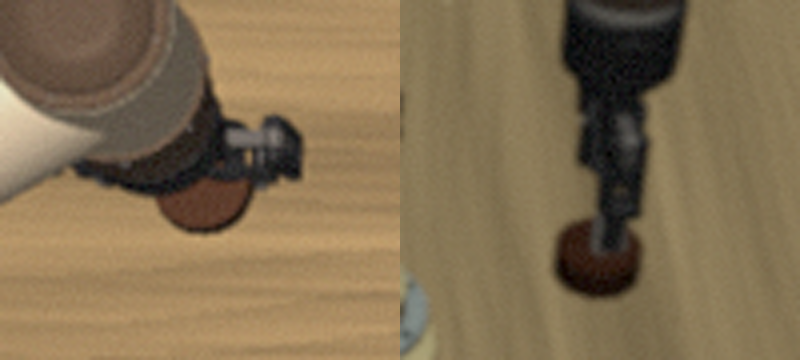

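The fingers straddle the disc in both crops (top crop disc at ~(205,190), side at ~(597,255)). Descending.

Call:
{"fn": "play_rows", "kwargs": {"series": [[0.004,0.012,0.002,0,0,0,0.085],[0,0.012,0,0,0,0,0.085],[0,0.01,0,0,0,0,0.085],[0,0,0,0,0,0,0.085],[0,0,0,0,0,0,0.085]]}}

```text
clock: 3.1
position: [641.8, 206.8, 8.8]
ee_rot: [-0.495, 0.499, -0.5, 0.506]
contact_force: [0.1, -0.3, -0.2]
gripper_width: 85.2
```

```bash
python3 st.py 640 206 1
```

```text
t 3.1 pos [641.8 206.8   8.8] yaw+90 deg 0.15 down [ 0.012  0.01  -1.   ] F [ 0.1 -0.3 -0.2] w 85.2 j6 1.03
tool shift mm to target [ 0.9  7.8 -1.9]
```

Call:
{"fn": "play_rows", "kwargs": {"series": [[0,0.004,-0.001,-0.008,0,-0.007,0.085],[0,0.003,0,0,0,0,0.085],[0,0,0,0,0,0,0.055],[0,0,0,0,0,0,0.05],[0,0,0,0,0,0,0.05],[0,0,0,0,0,0,0.05],[0,0,0,0,0,0,0.05],[0,0,0,0,0,0,0.05]]}}

```text
clock: 3.9
position: [641.4, 207.2, 2.4]
ee_rot: [-0.499, 0.499, -0.5, 0.502]
contact_force: [-0.3, -0.2, -1.0]
gripper_width: 60.2
```

```bash
python3 st.py 640 206 1
```

```text
t 3.9 pos [641.4 207.2   2.4] yaw+90 deg 0.15 down [ 0.004  0.003 -1.   ] F [-0.3 -0.2 -1. ] w 60.2 j6 1.02
tool shift mm to target [ 1.2  1.4 -1.5]
```

Call:
{"fn": "play_rows", "kwargs": {"series": [[0,-0.02,0,0,0,0,0.04],[0,-0.035,0,0,0,0,0.04],[0,-0.035,0,0,0,0,0.04],[0.01,-0.015,-0.02,0,0,0,0.04],[0.015,0,-0.03,0,0,0,0.04],[0.015,0,-0.03,0,0,0,0.04],[0.015,0,-0.03,0,0,0,0.04],[0.015,0,-0.03,0,0,0,0.04],[0.01,0,-0.02,0,0,0,0.04],[0,0,0,0,0,0,0.04]]}}

```text
clock: 4.9
position: [474.0, 122.5, 108.6]
ee_rot: [-0.499, 0.5, -0.5, 0.501]
contact_force: [-0.2, 0.2, -1.5]
gripper_width: 59.9
```

```bash
python3 st.py 464 119 76
```

```text
t 4.9 pos [474.  122.5 108.6] yaw+90 deg 0.06 down [ 0.002  0.002 -1.   ] F [-0.2  0.2 -1.5] w 59.9 j6 0.99
tool shift mm to target [  3.5  32.6 -10. ]
```

Call:
{"fn": "play_rows", "kwargs": {"series": [[0.0035,0.008,-0.009,0,0,0,0.04],[0,0.01,0,0,0,0,0.04],[0,0.005,0,0,0,0,0.04],[0,0,0,0,0,0,0.04],[0,0,0,0,0,0,0.04]]}}

```text
clock: 5.4
position: [468.1, 120.5, 85.3]
ee_rot: [-0.498, 0.499, -0.5, 0.503]
contact_force: [0.9, -0.3, -0.7]
gripper_width: 59.6
```

```bash
python3 st.py 465 119 72;  python3 - <<'E'
from h import *
out=[]
for n,(x,y,w,h) in (("top",(210,160,100,90)),("side",(252,90,100,90))):
    I=get_image(n); out.append(cv2.resize(I["color"][y:y+h,x:x+w,::-1],None,fx=4,fy=4,interpolation=cv2.INTER_CUBIC))
    print(n,proj(I,[[464,119,68]]).round(1))
cv2.imwrite("pics/g2.png",np.hstack(out))
E
```

```text
t 5.4 pos [468.1 120.5  85.3] yaw+90 deg 0.14 down [ 0.006  0.003 -1.   ] F [ 0.9 -0.3 -0.7] w 59.6 j6 0.98
tool shift mm to target [ 1.5 13.3 -3.2]
top [[259.6 211.8]]
side [[301.7 151.2]]
```

View pics/g2.png

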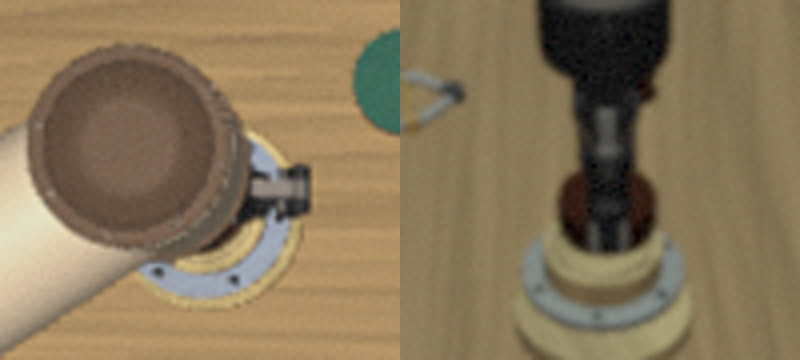

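Side crop: disc centred at column ~607, block at ~603, so it needs about 3 mm less x. That matches the state. I'll correct and lower.

Call:
{"fn": "play_rows", "kwargs": {"series": [[0.002,0.005,-0.004,0,0,0,0.04],[0,0.006,0,0,0,0,0.04],[0,0.003,0,0,0,0,0.04],[0,0,0,0,0,0,0.04]]}}

```text
clock: 5.9
position: [464.1, 118.5, 70.4]
ee_rot: [-0.498, 0.499, -0.5, 0.503]
contact_force: [0.8, 0.4, -1.9]
gripper_width: 60.1
```

```bash
python3 st.py 464.5 119 71
```

```text
t 5.9 pos [464.1 118.5  70.4] yaw+90 deg 0.13 down [ 0.007  0.004 -1.   ] F [ 0.8  0.4 -1.9] w 60.1 j6 0.98
tool shift mm to target [-0.5 -0.6  0.4]
```

Call:
{"fn": "play_rows", "kwargs": {"series": [[0,0.001,0,-0.005,0,-0.003,0.04],[0,0.001,0,0,0,0,0.04],[0,0,0,0,0,0,0.04]]}}

```text
clock: 6.2
position: [464.7, 118.7, 70.4]
ee_rot: [-0.5, 0.499, -0.5, 0.502]
contact_force: [0.2, 0.5, -0.1]
gripper_width: 60.4
```

```bash
python3 st.py 464.5 119 71
```

```text
t 6.2 pos [464.7 118.7  70.4] yaw+90 deg 0.21 down [ 0.002  0.    -1.   ] F [ 0.2  0.5 -0.1] w 60.4 j6 0.98
tool shift mm to target [-0.3 -0.6 -0.2]
```

Call:
{"fn": "play_rows", "kwargs": {"series": [[0,0,0,0,0,0,0.085],[0,0,0,0,0,0,0.085],[0,0,0,0,0,0,0.085],[0,-0.02,0,0,0,0,0.085],[0,-0.04,0,0,0,0,0.085],[0.025,-0.03,0.02,0,0,0,0.085],[0.035,0,0.025,0,0,0,0.085],[0.035,0,0.025,0,0,0,0.085],[0.035,0,0.025,0,0,0,0.085],[0.035,0,0.025,0,0,0,0.085]]}}

```text
clock: 7.2
position: [589.0, -47.1, 165.9]
ee_rot: [-0.503, 0.495, -0.498, 0.505]
contact_force: [1.0, 0.5, -0.2]
gripper_width: 85.1
```

```bash
python3 st.py 663 -176.5 60; python3 - <<'E'
from h import *
out=[]
for n,z,c,r in (("top",12,(260,212),22),("side",12,(302,148),20)):
    I=get_image(n); 
    x,y=(210,165) if n=="top" else (252,90)
    out.append(cv2.resize(I["color"][y:y+90,x:x+100,::-1],None,fx=4,fy=4,interpolation=cv2.INTER_CUBIC))
    p,h=blob(masks(I)["dark"],c,r); w=cast(I,h,80)[:,:2]
    print(n,p.round(1),cast(I,[p],80)[0].round(1),np.ptp(w,axis=0).round())
cv2.imwrite("pics/g3.png",np.hstack(out))
E
```

```text
t 7.2 pos [589.  -47.1 165.9] yaw+90 deg 0.85 down [ 0.005 -0.001 -1.   ] F [ 1.   0.5 -0.2] w 85.1 j6 1.39
tool shift mm to target [130.3 106.5  71.5]Traceback (most recent call last):
  File "<stdin>", line 7, in <module>
  File "h.py", line 17, in blob
    M=cv2.moments(h); return np.array([M["m10"]/M["m00"],M["m01"]/M["m00"]]),h.reshape(-1,2)
                                       ~~~~~~~~^~~~~~~~~
ZeroDivisionError: float division by zero
```

```bash
python3 - <<'E'
from h import *
out=[]
for n in ("top","side"):
    I=get_image(n); np.save(n+"_im.npy",I,allow_pickle=True)
    x,y=(210,165) if n=="top" else (252,90)
    out.append(cv2.resize(I["color"][y:y+90,x:x+100,::-1],None,fx=4,fy=4,interpolation=cv2.INTER_CUBIC))
    print(n,proj(I,[[464,119,92],[464,119,68]]).round(1))
cv2.imwrite("pics/g3.png",np.hstack(out))
E
```

```text
top [[258.8 211.1]
 [259.6 211.8]]
side [[301.6 143.9]
 [301.7 151.2]]
```

View pics/g3.png

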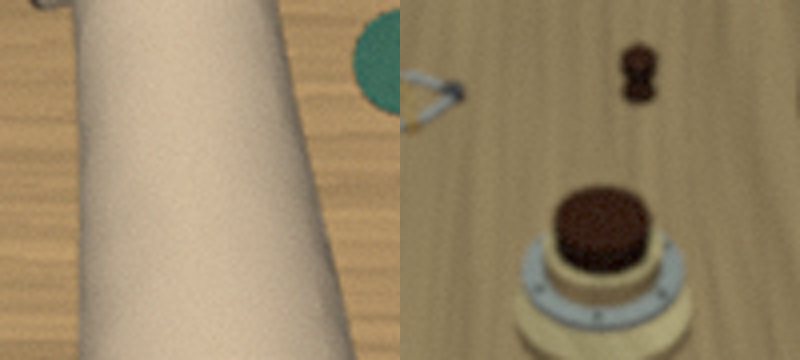

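The top view is blocked by the forearm. In the side view the base sits centred: disc at column ~602, block from 545 to 660. On to the feature ring.

Call:
{"fn": "play_rows", "kwargs": {"series": [[0.026,0.005,0.014,-0.004,0.029,0,0.06],[0.026,0.02,0.014,0,0.029,0,0.06],[0.026,0.025,0.014,0,0,0,0.05],[0.026,0.025,0.014,0,0,0,0.05],[0.015,0.015,0.01,0,0,0,0.05],[0.005,0.01,0.003,0,0,0,0.05],[0,0,0,0,0,0,0.05]]}}

```text
clock: 8.05
position: [654.2, -171.3, 61.3]
ee_rot: [-0.489, 0.511, -0.51, 0.489]
contact_force: [-0.5, 0.6, 0.2]
gripper_width: 50.0
```

```bash
python3 st.py 663 -176.5 4; python3 - <<'E'
from h import *
I=get_image("top"); hsv=cv2.cvtColor(I["color"],cv2.COLOR_RGB2HSV)
p,h=blob((hsv[...,2]<105),(259,211),20); print(p,cast(I,[p],80).round(1),np.ptp(cast(I,h,80)[:,:2],axis=0))
J=get_image("side")
o=[cv2.resize(K["color"][y:y+90,x:x+100,::-1],None,fx=4,fy=4,interpolation=cv2.INTER_CUBIC) for K,x,y in ((I,345,95),(J,350,225))]
cv2.imwrite("pics/g4.png",np.hstack(o))
E
```

```text
t 8.1 pos [ 654.2 -171.3   61.3] yaw+90 deg -2.44 down [-0.002  0.001 -1.   ] F [-0.5  0.6  0.2] w 50.0 j6 1.55
tool shift mm to target [ 4.9 57.2  9.1]
[257.7171521  210.41984898] [[466.3 122.5  80. ]] [76.57532515 71.73944068]
```

View pics/g4.png

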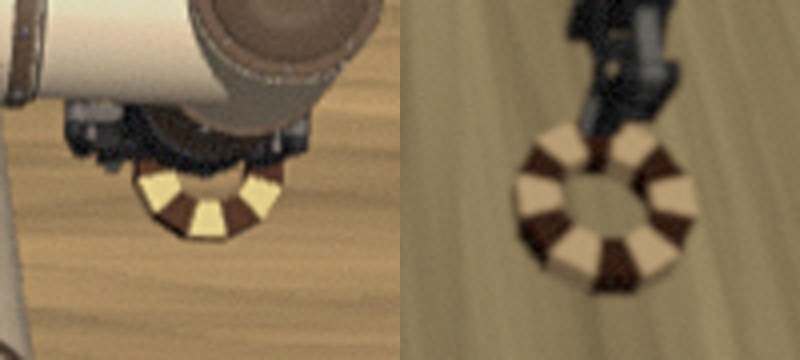

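Call:
{"fn": "play_rows", "kwargs": {"series": [[0.005,0.005,0.009,0,0,0,0.05],[0,0.015,0,0,0,0,0.05],[0,0.015,0,0,0,0,0.05],[0,0.005,0,0,0,0,0.05],[0,0,0,0,0,0,0.05]]}}

```text
clock: 8.65
position: [666.0, -173.2, 24.0]
ee_rot: [0.489, -0.508, 0.511, -0.493]
contact_force: [-0.4, 0.1, 0.4]
gripper_width: 50.0
```

```bash
python3 st.py 663 -176.5 4; python3 - <<'E'
from h import *
I=get_image("top"); hsv=cv2.cvtColor(I["color"],cv2.COLOR_RGB2HSV)
p,h=blob((hsv[...,2]<105)&(hsv[...,0]<25),(259,211),17); print(p,cast(I,[p],80).round(1),np.ptp(cast(I,h,80)[:,:2],axis=0))
E
```

```text
t 8.7 pos [ 666.  -173.2   24. ] yaw+90 deg -2.12 down [ 0.007  0.001 -1.   ] F [-0.4  0.1  0.4] w 50.0 j6 1.55
tool shift mm to target [ 3.4 20.  -3.1]
[259.62088274 211.3168643 ] [[464.3 118.1  80. ]] [58.16203496 58.0529463 ]
```

Call:
{"fn": "play_rows", "kwargs": {"series": [[0.004,0.006,-0.003,-0.004,0,0,0.05],[0,0.007,0,0,0,0,0.05],[0,0.005,0,0,0,0,0.05],[0,0,0,0,0,0,0.05],[0,0,0,0,0,0,0.05]]}}

```text
clock: 9.2
position: [663.1, -177.8, 5.4]
ee_rot: [0.489, -0.508, 0.51, -0.492]
contact_force: [0.7, -0.8, -0.8]
gripper_width: 50.0
```

```bash
python3 st.py 663 -176.5 4
```

```text
t 9.2 pos [ 663.1 -177.8    5.4] yaw+90 deg -2.13 down [ 0.004  0.001 -1.   ] F [ 0.7 -0.8 -0.8] w 50.0 j6 1.56
tool shift mm to target [-1.3  1.4 -0.1]
```

Call:
{"fn": "play_rows", "kwargs": {"series": [[-0.001,0.001,0,0,0.005,0,0.05],[0,0,0,0,0,0,0.02],[0,0,0,0,0,0,0.01],[0,0,0,0,0,0,0.005],[0,0,0,0,0,0,0.005],[0,0,0,0,0,0,0.005],[0,0,0,0,0,0,0.005]]}}

```text
clock: 9.9
position: [663.7, -176.4, 5.2]
ee_rot: [0.488, -0.509, 0.512, -0.491]
contact_force: [0.2, 1.5, 0.8]
gripper_width: 21.1
```

```bash
python3 st.py 663 -176.5 4; python3 - <<'E'
from h import *
I=get_image("top");J=get_image("side")
o=[cv2.resize(K["color"][y:y+90,x:x+100,::-1],None,fx=4,fy=4,interpolation=cv2.INTER_CUBIC) for K,x,y in ((I,345,95),(J,350,225))]
cv2.imwrite("pics/g5.png",np.hstack(o))
E
```

```text
t 9.9 pos [ 663.7 -176.4    5.2] yaw+90 deg -2.43 down [ 0.006  0.001 -1.   ] F [0.2 1.5 0.8] w 21.1 j6 1.55
tool shift mm to target [ 0.1  1.2 -0.7]
```

View pics/g5.png

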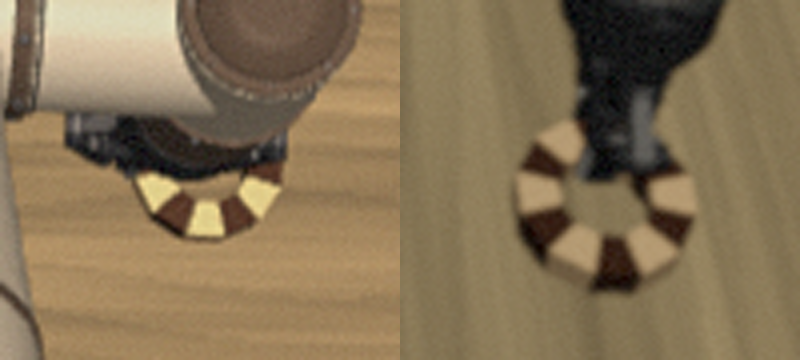

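Call:
{"fn": "play_rows", "kwargs": {"series": [[0,-0.015,0,-0.005,0,0,0.005],[0,-0.03,0,0,0,0,0.005],[0,-0.035,0,0,0,0,0.005],[-0.015,-0.03,-0.009,0,0,0,0.005],[-0.03,-0.015,-0.018,0,0,0,0.005],[-0.035,0,-0.022,0,0,0,0.005],[-0.035,0,-0.022,0,0,0,0.005],[-0.035,0,-0.022,0,0,0,0.005],[-0.035,0,-0.022,0,0,0,0.005],[-0.035,0,-0.022,0,0,0,0.005]]}}

```text
clock: 11.0
position: [533.9, 52.0, 133.6]
ee_rot: [-0.486, 0.514, -0.512, 0.487]
contact_force: [0.2, 0.1, -0.4]
gripper_width: 21.1
```

```bash
python3 st.py 466 153.2 115
```

```text
t 11.0 pos [533.9  52.  133.6] yaw+90 deg -3.04 down [-0.     0.002 -1.   ] F [ 0.2  0.1 -0.4] w 21.1 j6 1.12
tool shift mm to target [-97.4  18.8 -73.2]
```

Call:
{"fn": "play_rows", "kwargs": {"series": [[-0.022,0.002,-0.017,0,-0.005,0,0.005],[-0.022,0.002,-0.017,0,-0.005,0,0.005],[-0.022,0.002,-0.016,0,0,0,0.005],[-0.012,0.002,-0.01,0,0,0,0.005],[-0.006,0.001,-0.005,0,0,0,0.005],[0,0,0,0,0,0,0.005],[0,0,0,0,0,0,0.005]]}}

```text
clock: 11.7
position: [467.6, 145.5, 125.9]
ee_rot: [-0.49, 0.509, -0.508, 0.493]
contact_force: [-0.4, 0.2, -0.3]
gripper_width: 21.2
```

```bash
python3 st.py 466 153.2 97;  python3 - <<'E'
from h import *
I=get_image("top");J=get_image("side")
print(proj(I,[[464.3,118.6,92]]),proj(J,[[464.3,118.6,92]]))
o=[cv2.resize(K["color"][y:y+90,x:x+100,::-1],None,fx=4,fy=4,interpolation=cv2.INTER_CUBIC) for K,x,y in ((I,210,165),(J,252,90))]
cv2.imwrite("pics/g6.png",np.hstack(o))
E
```

```text
t 11.7 pos [467.6 145.5 125.9] yaw+90 deg -2.03 down [ 0.002  0.004 -1.   ] F [-0.4  0.2 -0.3] w 21.2 j6 0.9
tool shift mm to target [-7.5 28.9 -1.9]
[[258.98469745 210.94784274]] [[301.67849336 144.04253455]]
```

View pics/g6.png

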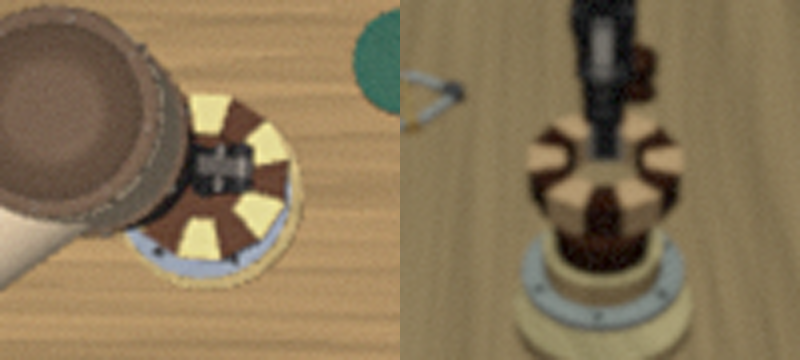

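The ring is held level, nearly over the base (side: ring at column ~605, base ~602). I'll shift and lower it.

Call:
{"fn": "play_rows", "kwargs": {"series": [[-0.007,0.004,-0.002,-0.002,0.005,-0.003,0.005],[-0.002,0.007,0,0,0,0,0.005],[0,0.007,0,0,0,0,0.005],[0,0.003,0,0,0,0,0.005],[0,0,0,0,0,0,0.005],[0,0,0,0,0,0,0.005]]}}

```text
clock: 12.4
position: [466.8, 153.4, 102.0]
ee_rot: [-0.489, 0.512, -0.511, 0.488]
contact_force: [0.8, 0.2, -1.1]
gripper_width: 20.7
```

```bash
python3 st.py 466 153.2 97
```

```text
t 12.4 pos [466.8 153.4 102. ] yaw+90 deg -2.61 down [-0.002 -0.    -1.   ] F [ 0.8  0.2 -1.1] w 20.7 j6 0.88
tool shift mm to target [ 0.2  5.  -0.8]
```

Call:
{"fn": "play_rows", "kwargs": {"series": [[0,0.002,-0.001,0,0,0,0.005],[0,0.002,0,0,0,0,0.005],[0,0.0015,0,0,0,0,0.005],[0,0,0,0,0,0,0.005]]}}

```text
clock: 12.8
position: [466.2, 153.8, 97.3]
ee_rot: [-0.489, 0.511, -0.511, 0.489]
contact_force: [0.1, -0.2, 0.1]
gripper_width: 21.1
```

```bash
python3 st.py 466 153.2 97
```

```text
t 12.8 pos [466.2 153.8  97.3] yaw+90 deg -2.58 down [-0.     0.001 -1.   ] F [ 0.1 -0.2  0.1] w 21.1 j6 0.88
tool shift mm to target [ 0.6  0.3 -0.2]
```

Call:
{"fn": "play_rows", "kwargs": {"series": [[0,0.0007,0,0,0,0,0.005],[0,0,0,0,0,0,0.045],[0,0,0,0,0,0,0.045],[0,0,0,0,0,0,0.045],[0,-0.015,0,0,0,0,0.045],[0,-0.03,0,0,0,0,0.045],[0.008,-0.01,0.015,0,-0.01,0,0.045],[0.015,0,0.03,0,-0.01,0,0.045],[0.015,0,0.03,0,0,0,0.045],[0.015,0,0.03,0,0,0,0.045]]}}

```text
clock: 13.8
position: [570.3, 97.5, 154.1]
ee_rot: [-0.495, 0.505, -0.504, 0.496]
contact_force: [-0.6, 0.6, 0.8]
gripper_width: 45.4
```

```bash
python3 st.py 677.2 49 50
```

```text
t 13.8 pos [570.3  97.5 154.1] yaw+90 deg -1.02 down [-0.     0.001 -1.   ] F [-0.6  0.6  0.8] w 45.4 j6 1.1
tool shift mm to target [ 46.6 104.1 107.7]
```

Call:
{"fn": "play_rows", "kwargs": {"series": [[0.012,0.005,0.026,0,0,0,0.045],[0.012,0.02,0.026,0,0,0,0.045],[0.01,0.025,0.025,0,0,0,0.045],[0.005,0.025,0.012,0,0,0,0.045],[0.003,0.015,0.006,0,0,0,0.045],[0,0.005,0,0,0,0,0.045],[0,0,0,0,0,0,0.045]]}}

```text
clock: 14.5
position: [672.4, 49.3, 54.5]
ee_rot: [0.494, -0.505, 0.506, -0.495]
contact_force: [-0.9, -0.1, 0.2]
gripper_width: 44.9
```

```bash
python3 st.py 677.2 49 4;  python3 - <<'E'
from h import *
I=get_image("top");J=get_image("side"); c=[464.3,118.6]
for n,K in (("top",I),("side",J)):
    hsv=cv2.cvtColor(K["color"],cv2.COLOR_RGB2HSV).astype(int)
    u=proj(K,[c+[114]])[0].round().astype(int); 
    m=(hsv[...,2]<105)&(hsv[...,0]<25)
    if n=="top":
        k=(hsv[...,2]>195)&(hsv[...,1]<125)
        p,h=blob(k,u,22); print("pale",p,cast(K,[p],114).round(1),np.ptp(cast(K,h,114)[:,:2],axis=0).round())
    p,h=blob(m,u,22); print(n,"dark",p,cast(K,[p],114).round(1),np.ptp(cast(K,h,114)[:,:2],axis=0).round())
o=[cv2.resize(K["color"][y:y+90,x:x+100,::-1],None,fx=4,fy=4,interpolation=cv2.INTER_CUBIC) for K,x,y in ((I,210,165),(J,252,90))]
q=[cv2.resize(K["color"][y:y+70,x:x+100,::-1],None,fx=4,fy=4,interpolation=cv2.INTER_CUBIC) for K,x,y in ((I,255,90),(J,340,160))]
cv2.imwrite("pics/g7.png",np.vstack([np.hstack(o)[60:340],np.hstack(q)]))
E
```

```text
t 14.5 pos [672.4  49.3  54.5] yaw+90 deg -1.25 down [ 0.003  0.001 -1.   ] F [-0.9 -0.1  0.2] w 44.9 j6 1.24
tool shift mm to target [ 0.3 50.5  4.7]
pale [265.34913793 208.60632184] [[468.4 102.6 114. ]] [90. 50.]
top dark [261.60208109 209.11571582] [[467.1 111.  114. ]] [90. 80.]
side dark [302.14783675 141.29234542] [[465.4 103.  114. ]] [ 87. 122.]
```

View pics/g7.png

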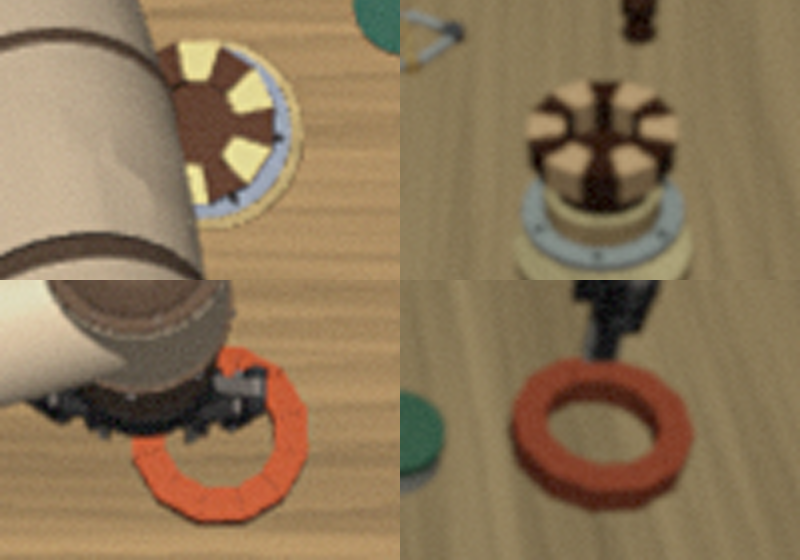

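Call:
{"fn": "play_rows", "kwargs": {"series": [[0,0.012,0.005,-0.003,0,0,0.045],[0,0.015,0,0,0,0,0.045],[0,0.012,0,0,0,0,0.045],[0,0.005,0,0,0,0,0.045],[0,0,0,0,0,0,0.045]]}}

```text
clock: 15.1
position: [679.1, 51.7, 12.2]
ee_rot: [0.493, -0.504, 0.506, -0.498]
contact_force: [-0.1, 0.3, 0.7]
gripper_width: 44.8
```

```bash
python3 st.py 677.2 49 5
```

```text
t 15.1 pos [679.1  51.7  12.2] yaw+90 deg -1.06 down [ 0.007  0.003 -1.   ] F [-0.1  0.3  0.7] w 44.8 j6 1.24
tool shift mm to target [ 2.8  7.2 -1.9]
```

Call:
{"fn": "play_rows", "kwargs": {"series": [[0.003,0.004,-0.002,-0.006,0.003,-0.002,0.045],[0,0.0035,0,0,0,0,0.045],[0,0,0,0,0,0,0.045],[0,0,0,0,0,0,0.015],[0,0,0,0,0,0,0.005],[0,0,0,0,0,0,0.005],[0,0,0,0,0,0,0.005],[0,0,0,0,0,0,0.005],[0,0,0,0,0,0,0.005]]}}

```text
clock: 16.0
position: [677.6, 48.7, 5.2]
ee_rot: [0.493, -0.505, 0.506, -0.496]
contact_force: [-0.4, -0.3, -0.4]
gripper_width: 19.1
```

```bash
python3 st.py 677.2 49 5; python3 - <<'E'
from h import *
I=get_image("side")
hsv=cv2.cvtColor(I["color"],cv2.COLOR_RGB2HSV).astype(int);H,S,V=[hsv[...,i] for i in range(3)]
for im,r in ((I,32),):
    m=((H<12)|(H>172))&(S>140)&(V>80); p,h=blob(m,(390,198),r); print(p,cast(I,[p],11).round(1),np.ptp(cast(I,h,11)[:,:2],axis=0))
E
```

```text
t 16.0 pos [677.6  48.7   5.2] yaw+90 deg -1.25 down [ 0.003  0.002 -1.   ] F [-0.4 -0.3 -0.4] w 19.1 j6 1.24
tool shift mm to target [-0.3  0.2 -0.4]
[389.92705484 198.16647128] [[678.2   6.2  11. ]] [109.96246374 124.82644017]
```

Call:
{"fn": "play_rows", "kwargs": {"series": [[0,-0.015,0,-0.002,0,0,0.005],[0,-0.03,0,0,0,0,0.005],[0,-0.04,0,0,0,0,0.005],[0,-0.04,-0.005,0,0,0,0.005],[-0.008,-0.015,-0.02,0,0,0,0.005],[-0.015,0,-0.03,0,0,0,0.005],[-0.017,0,-0.03,0,0,0,0.005],[-0.017,0,-0.03,0,0,0,0.005],[-0.015,0,-0.025,0,0,0,0.005],[-0.008,0,-0.012,0,0,0,0.005]]}}

```text
clock: 17.05
position: [523.4, 132.6, 149.7]
ee_rot: [-0.493, 0.507, -0.506, 0.494]
contact_force: [0.4, 0.4, -1.4]
gripper_width: 19.0
```

```bash
python3 st.py 465.3 162.7 135
```

```text
t 17.1 pos [523.4 132.6 149.7] yaw+90 deg -1.55 down [-0.001  0.003 -1.   ] F [ 0.4  0.4 -1.4] w 19.0 j6 1.0
tool shift mm to target [-28.5  14.8 -58.9]
```

Call:
{"fn": "play_rows", "kwargs": {"series": [[-0.008,0.002,-0.015,0,-0.003,0,0.005],[-0.009,0.002,-0.018,0,0,0,0.005],[-0.007,0.002,-0.014,0,0,0,0.005],[-0.003,0.002,-0.007,0,0,0,0.005],[0,0,0,0,0,0,0.005],[0,0,0,0,0,0,0.005],[0,0,0,0,0,0,0.005]]}}

```text
clock: 17.75
position: [469.5, 163.0, 142.8]
ee_rot: [-0.493, 0.506, -0.505, 0.496]
contact_force: [-0.2, -0.3, -0.4]
gripper_width: 18.9
```

```bash
python3 st.py 465.3 162.7 119;  python3 - <<'E'
from h import *
I=get_image("top");J=get_image("side")
print(proj(I,[[464.3,118.6,114]]),proj(J,[[464.3,118.6,114]]))
o=[cv2.resize(K["color"][y:y+90,x:x+100,::-1],None,fx=4,fy=4,interpolation=cv2.INTER_CUBIC) for K,x,y in ((I,210,165),(J,252,90))]
cv2.imwrite("pics/g8.png",np.hstack(o))
E
```

```text
t 17.8 pos [469.5 163.  142.8] yaw+90 deg -1.24 down [ 0.003  0.004 -1.   ] F [-0.2 -0.3 -0.4] w 18.9 j6 0.89
tool shift mm to target [ 0.5 23.8 -4.2]
[[258.18780262 210.28440768]] [[301.5857077  137.11253452]]
```

View pics/g8.png

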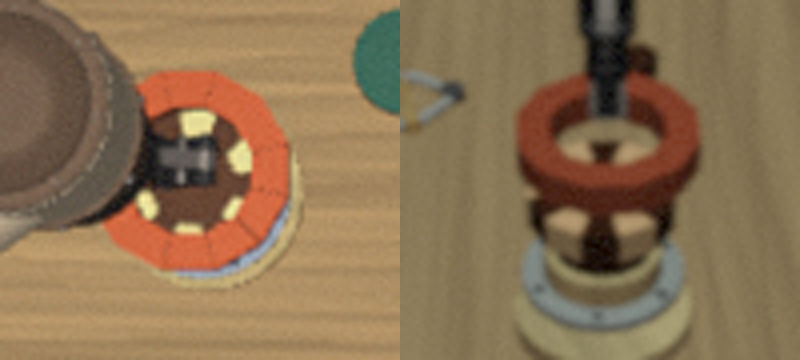

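Rim ring is level above the stack; the side view shows it ~1.5 px (~4 mm) too far in x, agreeing with the state. I'll correct and lower.

Call:
{"fn": "play_rows", "kwargs": {"series": [[0.0005,0.003,-0.004,-0.003,0,-0.003,0.005],[0,0.007,0,0,0,0,0.005],[0,0.006,0,0,0,0,0.005],[0,0.002,0,0,0,0,0.005],[0,0,0,0,0,0,0.005],[0,0,0,0,0,0,0.005]]}}

```text
clock: 18.45
position: [465.5, 161.7, 122.3]
ee_rot: [-0.495, 0.506, -0.506, 0.494]
contact_force: [-0.3, 0.9, -0.9]
gripper_width: 19.0
```

```bash
python3 st.py 465.3 162.7 119.5
```

```text
t 18.4 pos [465.5 161.7 122.3] yaw+90 deg -1.35 down [-0.001 -0.    -1.   ] F [-0.3  0.9 -0.9] w 19.0 j6 0.88
tool shift mm to target [-1.   2.8 -0.2]
```

Call:
{"fn": "play_rows", "kwargs": {"series": [[-0.001,0.0015,0,0,0,0,0.005],[0,0.0015,0,0,0,0,0.005],[0,0,0,0,0,0,0.005],[0,0,0,0,0,0,0.005]]}}

```text
clock: 18.85
position: [465.9, 163.1, 119.4]
ee_rot: [-0.494, 0.506, -0.506, 0.494]
contact_force: [0.3, 0.1, -1.6]
gripper_width: 19.2
```

```bash
python3 st.py 465.3 162.7 119.2
```

```text
t 18.9 pos [465.9 163.1 119.4] yaw+90 deg -1.34 down [-0.  0. -1.] F [ 0.3  0.1 -1.6] w 19.2 j6 0.88
tool shift mm to target [ 0.4  0.2 -0.6]
```

Call:
{"fn": "play_rows", "kwargs": {"series": [[0,0.0006,-0.0005,0,0,0,0.005],[0,0,0,0,0,0,0.045],[0,0,0,0,0,0,0.045],[0,0,0,0,0,0,0.045],[0,-0.015,0,0,0,0,0.045],[0,-0.03,0,0,0,0,0.045],[0.01,-0.015,0,0,-0.02,0,0.085],[0.03,0,0.002,0,0,0,0.085],[0.045,0,0.003,0,0,0,0.085],[0.045,0,0.003,0,0,0,0.085]]}}

```text
clock: 19.85
position: [475.2, 34.1, 182.9]
ee_rot: [-0.501, 0.497, -0.499, 0.503]
contact_force: [1.3, -0.1, 0.6]
gripper_width: 85.3
```

Call:
{"fn": "play_rows", "kwargs": {"series": [[0.045,0,0.003,0,0,0,0.085],[0.045,0,0.003,0,0,0,0.085],[0.045,0,0.003,0,0,0,0.085],[0.045,0,0.003,0,0,0,0.085],[0.045,0,0.003,0,0,0,0.085],[0.045,0,0.003,0,0,0,0.085],[0.04,0,0.003,0,0,0,0.085],[0.02,0,0.003,0,0,0,0.085],[0,0,0,0,0,0,0.085]]}}

```text
clock: 20.75
position: [501.9, -314.3, 184.4]
ee_rot: [-0.499, 0.496, -0.501, 0.503]
contact_force: [-0.9, 0.7, -0.1]
gripper_width: 85.1
```

```bash
python3 st.py 500.6 -372.8 50; python3 - <<'E'
from h import *
I=get_image("top");J=get_image("side")
for n,K in (("top",I),("side",J)):
    hsv=cv2.cvtColor(K["color"],cv2.COLOR_RGB2HSV).astype(int);H,S,V=[hsv[...,i] for i in range(3)]
    m=((H<12)|(H>172))&(S>140)&(V>(170 if n=="top" else 120))
    u=proj(K,[[464.3,118.6,136]])[0].round().astype(int); p,h=blob(m,u,34); print(n,"rim",u,p,cast(K,[p],136).round(1),np.ptp(cast(K,h,136)[:,:2],axis=0).round())
o=[cv2.resize(K["color"][y:y+90,x:x+100,::-1],None,fx=4,fy=4,interpolation=cv2.INTER_CUBIC) for K,x,y in ((I,210,165),(J,252,90))]
cv2.imwrite("pics/g9.png",np.hstack(o))
E
```

```text
t 20.8 pos [ 501.9 -314.3  184.4] yaw+90 deg 0.24 down [ 0.01 -0.   -1.  ] F [-0.9  0.7 -0.1] w 85.1 j6 1.86
tool shift mm to target [ 58.5 134.4  -2.8]
top rim [257 210] [257.15577313 209.7898033 ] [[463.9 119.  136. ]] [107. 106.]
side rim [301 130] [289.52720079 130.24282888] [[435.8 118.  136. ]] [40. 98.]
```

View pics/g9.png

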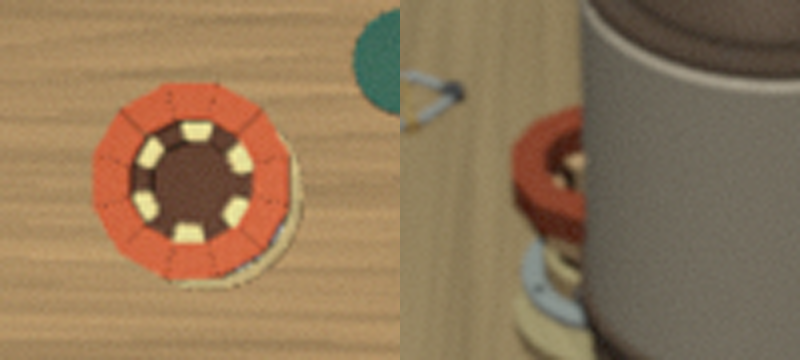

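```bash
python3 - <<'E'
from h import *
I=get_image("top"); c=cv2.imread("pics/top0.png"); S=cv2.cvtColor(c,cv2.COLOR_BGR2HSV)[...,1].astype(np.float32)
a=np.arange(0,360,2); r=np.radians(a)
u=proj(I,np.c_[500.5+22*np.cos(r),-372.8+22*np.sin(r),0*r+22]).astype(np.float32)
v=cv2.remap(S,u[:,0].copy(),u[:,1].copy(),cv2.INTER_LINEAR).ravel(); F=np.fft.fft(v)[6]
print("wedge mid mod 30",np.degrees(-np.angle(F))/6%30,abs(F))
for n,p in (("glue",(475,285)),): print(n,cast(I,[p],80).round())
E
```

```text
wedge mid mod 30 18.842766 4702.7705
glue [[ 303. -381.   80.]]
```

Call:
{"fn": "play_rows", "kwargs": {"series": [[0,0.01,0,-0.006,0.095,0,0.085],[0,0.02,0,0,0.095,0,0.085],[0.015,0.03,0.003,0,0,0,0.085],[0.02,0.03,0.003,0,0,0,0.085],[0.012,0.02,0.002,0,0,0,0.085],[0.005,0.01,0,0,0,0,0.085],[0,0,0,0,0,0,0.085]]}}

```text
clock: 21.6
position: [504.3, -355.2, 65.6]
ee_rot: [0.452, -0.539, 0.544, -0.457]
contact_force: [-0.4, -0.4, 0.1]
gripper_width: 85.2
```

```bash
python3 st.py 500.5 -372.8 2
```

```text
t 21.6 pos [ 504.3 -355.2   65.6] yaw+90 deg -10.01 down [ 0.01 -0.   -1.  ] F [-0.4 -0.4  0.1] w 85.2 j6 1.75
tool shift mm to target [18.1 63.5 -1.3]
```

Call:
{"fn": "play_rows", "kwargs": {"series": [[0.01,0,-0.001,-0.008,0.02,0,0.085],[0.008,0.01,0,0,0,0,0.085],[0,0.02,0,0,0,0,0.085],[0,0.018,0,0,0,0,0.085],[0,0.008,0,0,0,0,0.085],[0,0,0,0,0,0,0.085],[0,0,0,0,0,0,0.085]]}}

```text
clock: 22.3
position: [504.6, -374.9, 14.2]
ee_rot: [0.447, -0.541, 0.55, -0.452]
contact_force: [0.1, 0.4, -0.1]
gripper_width: 85.2
```

```bash
python3 st.py 500.5 -372.8 1; python3 - <<'E'
from h import *
I=get_image("top");J=get_image("side")
o=[cv2.resize(K["color"][y:y+90,x:x+100,::-1],None,fx=4,fy=4,interpolation=cv2.INTER_CUBIC) for K,x,y in ((I,412,160),(J,278,308))]
cv2.imwrite("pics/g10.png",np.hstack(o))
E
```

```text
t 22.3 pos [ 504.6 -374.9   14.2] yaw+90 deg -11.04 down [ 0.014 -0.005 -1.   ] F [ 0.1  0.4 -0.1] w 85.2 j6 1.76
tool shift mm to target [-1.2 13.1 -4.6]
```

View pics/g10.png

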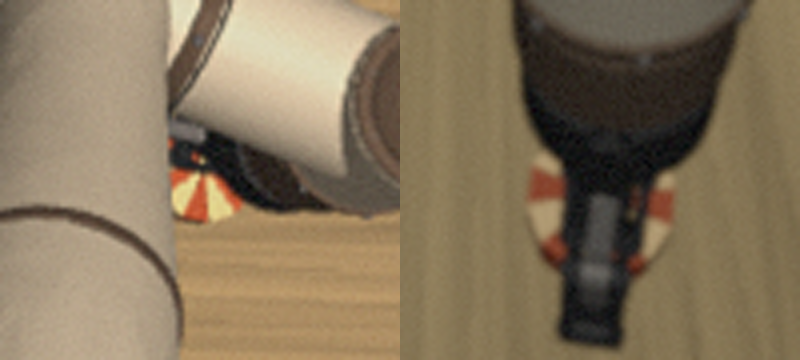

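Call:
{"fn": "play_rows", "kwargs": {"series": [[-0.001,0.004,-0.004,-0.012,0,0.004,0.085],[0,0.005,-0.001,0,0,0,0.085],[0,0.004,0,0,0,0,0.085],[0,0,0,0,0,0,0.085]]}}

```text
clock: 22.8
position: [500.7, -373.0, 2.3]
ee_rot: [0.448, -0.545, 0.547, -0.451]
contact_force: [-0.5, -0.0, 0.1]
gripper_width: 85.3
```

```bash
python3 st.py 500.5 -372.8 1
```

```text
t 22.8 pos [ 500.7 -373.     2.3] yaw+90 deg -11.02 down [ 0.005  0.001 -1.   ] F [-0.5 -0.   0.1] w 85.3 j6 1.76
tool shift mm to target [-0.2  1.3 -0.3]
```

Call:
{"fn": "play_rows", "kwargs": {"series": [[0,0.0015,0,-0.004,0,0,0.085],[0,0,0,0,0,0,0.06],[0,0,0,0,0,0,0.05],[0,0,0,0,0,0,0.05],[0,0,0,0,0,0,0.045],[0,0,0,0,0,0,0.045],[0,0,0,0,0,0,0.045]]}}

```text
clock: 23.5
position: [501.1, -373.2, 1.2]
ee_rot: [0.449, -0.546, 0.546, -0.45]
contact_force: [-0.1, -0.5, 0.1]
gripper_width: 61.7
```

```bash
python3 st.py 500.5 -372.8 1
```

```text
t 23.5 pos [ 501.1 -373.2    1.2] yaw+90 deg -10.99 down [ 0.002  0.001 -1.   ] F [-0.1 -0.5  0.1] w 61.7 j6 1.76
tool shift mm to target [-0.2  0.2 -0.7]
```

Call:
{"fn": "play_rows", "kwargs": {"series": [[0,-0.015,0,0,0,0,0.045],[0,-0.03,0,0,0,0,0.045],[0,-0.035,0,0,0,0,0.045],[-0.01,-0.02,-0.004,0,0,0,0.045],[-0.03,0,-0.011,0,0,0,0.045],[-0.035,0,-0.013,0,0,0,0.045],[-0.035,0,-0.013,0,0,0,0.045],[-0.035,0,-0.013,0,0,0,0.045],[-0.035,0,-0.013,0,0,0,0.045],[-0.02,0,-0.007,0,0,0,0.045]]}}

```text
clock: 24.5
position: [467.8, -160.1, 114.8]
ee_rot: [0.445, -0.543, 0.55, -0.451]
contact_force: [-0.7, -0.4, -0.6]
gripper_width: 61.6
```

```bash
python3 st.py 460.9 -119.2 90
```

```text
t 24.5 pos [ 467.8 -160.1  114.8] yaw+90 deg -11.3 down [ 0.013 -0.003 -1.   ] F [-0.7 -0.4 -0.6] w 61.6 j6 1.37
tool shift mm to target [-38.8  24.6 -15.1]
```

Call:
{"fn": "play_rows", "kwargs": {"series": [[-0.015,0.006,-0.006,-0.01,0,0.002,0.045],[-0.013,0.006,-0.005,0,0,0,0.045],[-0.006,0.006,-0.002,0,0,0,0.045],[0,0.003,0,0,0,0,0.045],[0,0,0,0,0,0,0.045],[0,0,0,0,0,0,0.045]]}}

```text
clock: 25.1
position: [463.0, -120.9, 98.7]
ee_rot: [0.446, -0.543, 0.548, -0.453]
contact_force: [0.6, 0.3, -0.9]
gripper_width: 62.0
```

```bash
python3 st.py 460.9 -119.2 62
```

```text
t 25.1 pos [ 463.  -120.9   98.7] yaw+90 deg -10.98 down [ 0.012  0.001 -1.   ] F [ 0.6  0.3 -0.9] w 62.0 j6 1.29
tool shift mm to target [-1.1 36.7 -2.9]
```

Call:
{"fn": "play_rows", "kwargs": {"series": [[-0.001,0.008,-0.003,-0.012,0,0,0.045],[0,0.012,0,0,0,0,0.045],[0,0.009,0,0,0,0,0.045],[0,0.003,0,0,0,0,0.045],[0,0,0,0,0,0,0.045],[0,0,0,0,0,0,0.045]]}}

```text
clock: 25.7
position: [460.5, -121.2, 64.4]
ee_rot: [-0.448, 0.548, -0.545, 0.449]
contact_force: [0.4, 0.6, 0.0]
gripper_width: 62.1
```

```bash
python3 st.py 460.9 -119.2 62
```

```text
t 25.7 pos [ 460.5 -121.2   64.4] yaw+90 deg -11.19 down [-0.001  0.003 -1.   ] F [0.4 0.6 0. ] w 62.1 j6 1.3
tool shift mm to target [-2.   2.4 -0. ]
```

Call:
{"fn": "play_rows", "kwargs": {"series": [[-0.002,0.001,0,0,0,-0.002,0.045],[0,0.002,0,0,0,0,0.045],[0,0.0005,0,0,0,0,0.045],[0,0,0,0,0,0,0.045]]}}

```text
clock: 26.1
position: [461.7, -118.9, 61.6]
ee_rot: [-0.449, 0.547, -0.546, 0.449]
contact_force: [-0.3, -0.5, -1.2]
gripper_width: 61.5
```

```bash
python3 st.py 460.9 -119.2 62
```

```text
t 26.1 pos [ 461.7 -118.9   61.6] yaw+90 deg -11.17 down [ 0.     0.001 -1.   ] F [-0.3 -0.5 -1.2] w 61.5 j6 1.29
tool shift mm to target [ 0.4 -0.4 -0.7]
```

Call:
{"fn": "play_rows", "kwargs": {"series": [[0,0.0005,-0.0006,0,0,0,0.045],[0,0,0,0,0,0,0.085],[0,0,0,0,0,0,0.085],[0,0,0,0,0,0,0.085],[0,-0.02,0,0,0,0,0.085],[0,-0.04,0,0,0,0,0.085],[0,-0.045,0,0,0,0,0.085],[-0.02,-0.02,-0.002,0,0,0,0.085],[-0.04,0,-0.005,0,0,0,0.085],[-0.045,0,-0.006,0,0,0,0.085]]}}

```text
clock: 27.1
position: [469.0, -14.2, 192.0]
ee_rot: [-0.446, 0.549, -0.548, 0.447]
contact_force: [2.3, -0.9, -0.3]
gripper_width: 85.3
```

Call:
{"fn": "play_rows", "kwargs": {"series": [[-0.045,0,-0.006,0,0,0,0.085],[-0.045,0,-0.006,0,0,0,0.085],[-0.045,0,-0.006,0,0,0,0.085],[-0.045,0,-0.006,0,0,0,0.085],[-0.045,0,-0.006,0,0,0,0.085],[-0.045,0,-0.006,0,0,0,0.085],[-0.03,0,-0.004,0,0,0,0.085],[0,0,0,0,0,0,0.085]]}}

```text
clock: 27.9
position: [489.8, 304.7, 195.2]
ee_rot: [0.445, -0.547, 0.547, -0.451]
contact_force: [-1.1, -0.4, 0.2]
gripper_width: 85.3
```

```bash
python3 st.py 496 367.7 70;  python3 - <<'E'
from h import *
I=get_image("top");J=get_image("side")
for n,K in (("top",I),("side",J)):
    hsv=cv2.cvtColor(K["color"],cv2.COLOR_RGB2HSV).astype(int);H,S,V=[hsv[...,i] for i in range(3)]
    m=((H<12)|(H>172))&(S>140)&(V>(170 if n=="top" else 110))
    for nm,c in (("lid",[460.5,-119,82]),("rim",[464,119,136])):
        u=proj(K,[c])[0].round().astype(int); p,h=blob(m,u,34 if nm=="rim" else 20); print(n,nm,u,p,cast(K,[p],c[2]).round(1),np.ptp(cast(K,h,c[2])[:,:2],axis=0).round())
o=[cv2.resize(K["color"][y:y+90,x:x+100,::-1],None,fx=4,fy=4,interpolation=cv2.INTER_CUBIC) for K,x,y in ((I,310,165),(J,252,180))]
cv2.imwrite("pics/g11.png",np.hstack(o))
E
```

```text
t 27.9 pos [489.8 304.7 195.2] yaw+90 deg -11.4 down [ 0.007  0.005 -1.   ] F [-1.1 -0.4  0.2] w 85.3 j6 0.53
tool shift mm to target [-62.2 125.5  -7.1]
top lid [362 215] [362.08602151 214.44971537] [[ 461.  -119.3   82. ]] [63. 60.]
top rim [257 210] [257.14387917 209.82034976] [[463.8 119.1 136. ]] [106. 106.]
side lid [302 223] [302.15238095 222.67487685] [[ 461.4 -118.8   82. ]] [60. 61.]
side rim [301 130] [301.84633812 130.00855578] [[465.1 118.3 136. ]] [105. 106.]
```

View pics/g11.png

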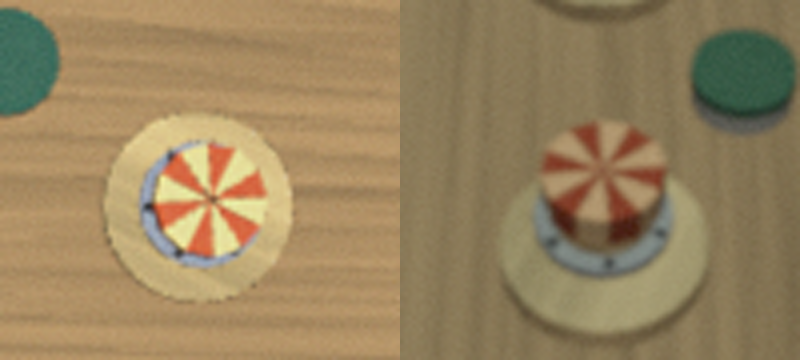

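Call:
{"fn": "play_rows", "kwargs": {"series": [[-0.015,0.01,-0.002,-0.005,0,-0.004,0.07],[-0.02,0.025,-0.002,0,0,0,0.07],[-0.015,0.03,-0.002,0,0,0,0.07],[-0.006,0.025,0,0,0,0,0.07],[0,0.01,0,0,0,0,0.07],[0,0,0,0,0,0,0.07],[0,0,0,0,0,0,0.07]]}}

```text
clock: 28.7
position: [496.5, 354.6, 92.9]
ee_rot: [-0.444, 0.55, -0.549, 0.445]
contact_force: [0.5, -0.1, -0.5]
gripper_width: 70.0
```

```bash
python3 st.py 496 367.7 9
```

```text
t 28.7 pos [496.5 354.6  92.9] yaw+90 deg -12.04 down [ 0.     0.002 -1.   ] F [ 0.5 -0.1 -0.5] w 70.0 j6 0.48
tool shift mm to target [-12.5  83.9  -3.2]
```

Call:
{"fn": "play_rows", "kwargs": {"series": [[-0.01,0.01,-0.003,0,0,0,0.07],[-0.003,0.02,0,0,0,0,0.07],[0,0.02,0,0,0,0,0.07],[0,0.015,0,0,0,0,0.07],[0,0,0,0,0,0,0.07],[0,0,0,0,0,0,0.07]]}}

```text
clock: 29.3
position: [500.2, 373.3, 32.3]
ee_rot: [-0.438, 0.551, -0.549, 0.451]
contact_force: [0.5, -0.3, -0.4]
gripper_width: 70.3
```

```bash
python3 st.py 496 367.7 8
```

```text
t 29.3 pos [500.2 373.3  32.3] yaw+90 deg -12.09 down [ 0.011  0.014 -1.   ] F [ 0.5 -0.3 -0.4] w 70.3 j6 0.46
tool shift mm to target [ 6.8 24.2 -3.2]
```

Call:
{"fn": "play_rows", "kwargs": {"series": [[0.006,0.003,-0.003,-0.008,0,-0.014,0.07],[0,0.008,0,0,0,0,0.07],[0,0.008,0,0,0,0,0.07],[0,0.002,0,0,0,0,0.07],[0,0,0,0,0,0,0.07]]}}

```text
clock: 29.8
position: [497.0, 369.4, 12.7]
ee_rot: [-0.442, 0.55, -0.549, 0.447]
contact_force: [-0.2, -0.2, -0.0]
gripper_width: 69.9
```

```bash
python3 st.py 496 367.7 8
```

```text
t 29.8 pos [497.  369.4  12.7] yaw+90 deg -12.08 down [ 0.004  0.005 -1.   ] F [-0.2 -0.2 -0. ] w 69.9 j6 0.46
tool shift mm to target [ 1.9  4.7 -0.6]
```

Call:
{"fn": "play_rows", "kwargs": {"series": [[0.002,0.003,-0.0006,-0.003,0,-0.005,0.07],[0,0.002,0,0,0,0,0.07],[0,0,0,0,0,0,0.04],[0,0,0,0,0,0,0.015],[0,0,0,0,0,0,0.015],[0,0,0,0,0,0,0.015],[0,0,0,0,0,0,0.015],[0,0,0,0,0,0,0.015]]}}

```text
clock: 30.6
position: [496.4, 367.8, 8.0]
ee_rot: [-0.444, 0.55, -0.55, 0.445]
contact_force: [0.1, 0.7, 0.7]
gripper_width: 28.0
```

```bash
python3 st.py 496 367.7 8
```

```text
t 30.6 pos [496.4 367.8   8. ] yaw+90 deg -12.08 down [ 0.     0.001 -1.   ] F [0.1 0.7 0.7] w 28.0 j6 0.46
tool shift mm to target [ 0.1  0.  -0.3]
```

Call:
{"fn": "play_rows", "kwargs": {"series": [[0,-0.015,0,0,0,0,0.015],[0,-0.03,0,0,0,0,0.015],[0,-0.04,0,0,0,0,0.015],[0,-0.045,0,0,0,0,0.015],[0,-0.035,0,0,0,0,0.015],[0.02,-0.01,0.003,0,0,0,0.015],[0.035,0,0.005,0,0,0,0.015],[0.04,0,0.006,0,0,0,0.015],[0.045,0,0.006,0,0,0,0.015],[0.045,0,0.006,0,0,0,0.015]]}}

```text
clock: 31.6
position: [483.0, 180.2, 189.2]
ee_rot: [0.446, -0.548, 0.548, -0.447]
contact_force: [0.5, -1.0, -0.3]
gripper_width: 28.0
```

```bash
python3 st.py 461.5 -119.1 120
```

```text
t 31.6 pos [483.  180.2 189.2] yaw+90 deg -11.66 down [ 0.001  0.001 -1.   ] F [ 0.5 -1.  -0.3] w 28.0 j6 0.69
tool shift mm to target [297.5  68.9  39.3]
```

Call:
{"fn": "play_rows", "kwargs": {"series": [[0.045,0,0.006,0,0,0,0.015],[0.045,0,0.006,0,0,0,0.015],[0.045,0,0.006,0,0,0,0.015],[0.045,0,0.006,0,0,0,0.015],[0.04,0.003,0.006,0,0,0,0.015],[0.025,0.01,0.004,0,0,0,0.015],[0.01,0.015,0.002,0,0,0,0.015],[0,0.01,0,0,0,0,0.015],[0,0,0,0,0,0,0.015],[0,0,0,0,0,0,0.015]]}}

```text
clock: 32.6
position: [462.4, -91.0, 151.5]
ee_rot: [0.443, -0.549, 0.55, -0.447]
contact_force: [0.4, 0.3, -0.3]
gripper_width: 28.1
```

```bash
python3 st.py 461.5 -119.1 91
```

```text
t 32.6 pos [462.4 -91.  151.5] yaw+90 deg -11.96 down [ 0.006  0.002 -1.   ] F [ 0.4  0.3 -0.3] w 28.1 j6 1.21
tool shift mm to target [27.9 60.4  4.6]
```

Call:
{"fn": "play_rows", "kwargs": {"series": [[0.012,0.008,0.002,-0.006,0,-0.001,0.015],[0.012,0.013,0.002,0,0,0,0.015],[0.003,0.015,0,0,0,0,0.015],[0,0.009,0,0,0,0,0.015],[0,0,0,0,0,0,0.015],[0,0,0,0,0,0,0.015]]}}

```text
clock: 33.2
position: [464.1, -117.1, 106.5]
ee_rot: [0.446, -0.547, 0.548, -0.449]
contact_force: [0.2, -0.2, 0.1]
gripper_width: 28.1
```

```bash
python3 st.py 461.5 -119.1 91
```

```text
t 33.2 pos [ 464.1 -117.1  106.5] yaw+90 deg -11.5 down [ 0.005  0.002 -1.   ] F [ 0.2 -0.2  0.1] w 28.1 j6 1.28
tool shift mm to target [ 2.5 15.5 -2.2]
```

Call:
{"fn": "play_rows", "kwargs": {"series": [[0.002,0.004,-0.002,-0.005,0,-0.002,0.015],[0.0005,0.005,0,0,0,0,0.015],[0,0.004,0,0,0,0,0.015],[0,0,0,0,0,0,0.015],[0,0,0,0,0,0,0.015]]}}

```text
clock: 33.7
position: [462.7, -118.7, 94.0]
ee_rot: [0.447, -0.547, 0.547, -0.449]
contact_force: [-0.3, 0.1, -0.3]
gripper_width: 27.8
```

```bash
python3 st.py 461.5 -119.1 90.5;  python3 - <<'E'
from h import *
J=get_image("side"); I=get_image("top")
m=masks(J)["dark"]; print(proj(J,[[461.1,-119.1,82],[461.1,-119.1,93]]))
o=[cv2.resize(K["color"][y:y+90,x:x+100,::-1],None,fx=4,fy=4,interpolation=cv2.INTER_CUBIC) for K,x,y in ((I,310,165),(J,252,170))]
cv2.imwrite("pics/g12.png",np.hstack(o))
E
```

```text
t 33.7 pos [ 462.7 -118.7   94. ] yaw+90 deg -11.4 down [ 0.002  0.001 -1.   ] F [-0.3  0.1 -0.3] w 27.8 j6 1.28
tool shift mm to target [ 0.6  3.5 -1.1]
[[302.00249294 222.80109062]
 [301.95124211 219.5163782 ]]
```

View pics/g12.png

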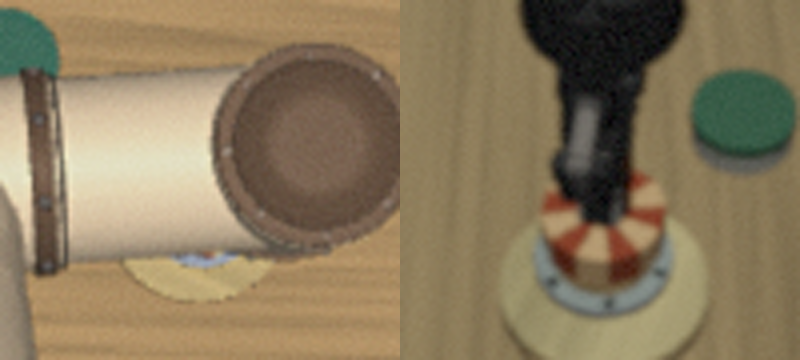

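The knob is hidden by the finger, but the finger is over the disc middle (side column ~600). I'll lower the last 4 mm.

Call:
{"fn": "play_rows", "kwargs": {"series": [[0.0006,0.002,-0.001,-0.002,0,-0.001,0.015],[0,0.0015,0,0,0,0,0.015],[0,0.001,0,0,0,0,0.015],[0,0,0,0,0,0,0.015]]}}

```text
clock: 34.2
position: [462.0, -119.1, 89.7]
ee_rot: [0.447, -0.547, 0.547, -0.448]
contact_force: [0.3, -0.2, 1.6]
gripper_width: 28.1
```

```bash
python3 st.py 461.5 -119.1 90.2
```

```text
t 34.2 pos [ 462.  -119.1   89.7] yaw+90 deg -11.4 down [ 0.001  0.001 -1.   ] F [ 0.3 -0.2  1.6] w 28.1 j6 1.28
tool shift mm to target [ 0.  -0.5 -0.5]
```

Contact is made. Release, rise and move away to clear both views.

Call:
{"fn": "play_rows", "kwargs": {"series": [[0,0,0,0,0,0,0.045],[0,0,0,0,0,0,0.06],[0,0,0,0,0,0,0.07],[0,0,0,0,0,0,0.07],[0,-0.02,0,0,0,0,0.07],[0,-0.04,0,0,0,0,0.07],[0,-0.045,0,0,0,0,0.07],[0,-0.03,0,0,0,0,0.07],[-0.03,0,0.003,0,0,0,0.07],[-0.045,0,-0.006,0,0,0,0.07]]}}

```text
clock: 35.2
position: [473.3, -46.7, 229.8]
ee_rot: [-0.446, 0.549, -0.548, 0.446]
contact_force: [2.0, 1.0, -0.0]
gripper_width: 69.8
```

Call:
{"fn": "play_rows", "kwargs": {"series": [[-0.045,0,-0.006,0,0,0,0.07],[-0.045,0,-0.006,0,0,0,0.07],[-0.045,0,-0.006,0,0,0,0.07],[-0.045,0,-0.006,0,0,0,0.07],[-0.045,0,-0.006,0,0,0,0.07],[-0.045,0,-0.006,0,0,0,0.07],[-0.045,0,-0.006,0,0,0,0.07],[-0.03,0,-0.006,0,0,0,0.07],[0,0,0,0,0,0,0.07],[0,0,0,0,0,0,0.07]]}}

```text
clock: 36.2
position: [495.8, 319.3, 230.9]
ee_rot: [0.446, -0.548, 0.548, -0.448]
contact_force: [-0.3, -0.8, 0.4]
gripper_width: 70.4
```

```bash
python3 st.py;  python3 - <<'E'
from h import *
I=get_image("top");J=get_image("side"); o=[]
for n,K in (("top",I),("side",J)):
    hsv=cv2.cvtColor(K["color"],cv2.COLOR_RGB2HSV).astype(int);H,S,V=[hsv[...,i] for i in range(3)]
    m=((H<12)|(H>172))&(S>140)&(V>(170 if n=="top" else 110))
    d=V<95
    for nm,c,mm,r in (("lid",[461,-119,82],m,20),("rim",[464,119,136],m,34),("knob",[461,-119,103],d,12)):
        u=proj(K,[c])[0].round().astype(int); p,h=blob(mm,u,r); print(n,nm,u,p.round(1),cast(K,[p],c[2]).round(1),np.ptp(cast(K,h,c[2])[:,:2],axis=0).round())
    x,y=(225,165) if n=="top" else (235,95)
    o.append(cv2.resize(K["color"][y:y+(90 if n=="top" else 180),x:x+(170 if n=="top" else 130),::-1],None,fx=(2.3 if n=="top" else 3),fy=(2.3 if n=="top" else 3),interpolation=cv2.INTER_CUBIC))
a=np.zeros((540,o[0].shape[1],3),np.uint8); a[:o[0].shape[0]]=o[0]
cv2.imwrite("pics/g13.png",np.hstack([a,o[1]]))
E
```

```text
t 36.2 pos [495.8 319.3 230.9] yaw+90 deg -11.6 down [ 0.003  0.002 -1.   ] F [-0.3 -0.8  0.4] w 70.4 j6 0.52
top lid [362 214] [362.1 214.4] [[ 461.  -119.3   82. ]] [63. 60.]
top rim [257 210] [257.1 209.8] [[463.9 119.1 136. ]] [107. 106.]
top knob [363 214] [363.5 213.6] [[ 461.7 -120.1  103. ]] [25. 30.]
side lid [302 223] [302.6 223.9] [[ 462.4 -122.1   82. ]] [60. 55.]
side rim [301 130] [301.8 130. ] [[465.  118.2 136. ]] [105. 106.]
side knob [302 216] [302.5 216.2] [[ 462.3 -118.3  103. ]] [27. 52.]
```

View pics/g13.png

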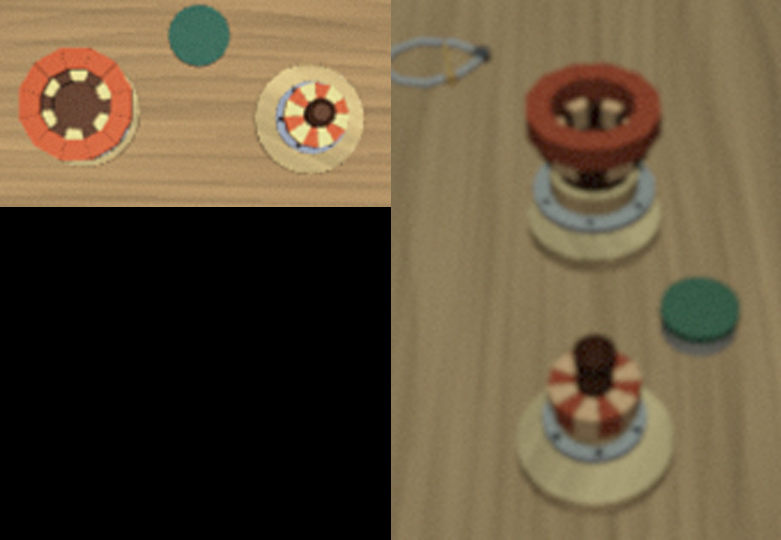

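```bash
python3 -c "
from bench import *
print(job_done())"
```

```text
the job is handed in; nothing more can be done
None
```

Both stacks are built as asked and the job is handed in, at about 36 s on the robot's clock. Base disc, feature ring and rim ring are on the larger faceplate. The lid disc with the knob upright on it is on the smaller one.

**Last checks, larger faceplate** (axis measured at about (464, 119)):
- **Base disc:** seen at (464.3, 118.1) before it was covered.
- **Rim ring:** seen at (463.9, 119.1) from the top camera and (465.0, 118.2) from the side.
- **Feature ring:** placed at the calculated spot, and it looks centred in the pictures. I could not measure its centre cleanly because the arm blocked the top view and the rim then covered it.

**Last checks, smaller faceplate** (axis measured at about (460.5, -119)):
- **Lid disc:** seen at (461.0, -119.3) from the top. The side view read y as -118.8 before the knob was placed and -122.1 after. I put that shift down to the knob hiding part of the disc, as the top reading did not change.
- **Knob:** upright at about (462, -119), roughly 1 mm from the lid disc's centre.

The gripper was clear of everything and the contact-force readings stayed within about 2.5 N throughout. The wax tin looked untouched in the last pictures, and so did the part of the calipers in view. I did not check the glue bottle again at the end, but no move went near it.

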